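Half-open the stopcock, then dose by four clicks of the lever and hold

TASK

On the hand syringe dispenser, first turn the stopcock handle to half open, 45 degrees between shut (across the syringe) and fully open (in line with it), and let go of it. Then take the lever by its drum knob and advance it from rest towards the stopcock by exactly four clicks, felt as it snaps over the pins, never a fifth, and finish the program still holding it there, because its return spring draws the dose back if it is let go. Leave the beaker under the spout and the things round about where they stand.

Things in the scene. Friction and masses are not known exactly. Their poses are not given: they have to be found in the camera images.
- dispenser: hand syringe dispenser, fixed: white base 150 x 300 mm (x -95 to 55, y -185 to 115), clear syringe lying 125 mm up. Origin on the table; y axis runs along the syringe to stopcock and spout, x axis away from the lever side, z up. Stopcock at x 0, y 143; lever pivot (along x) at y -55, z 85; lever plane at x -80 mm. Only the lever stands higher than the stopcock handle (170 mm)
- stopcock (a joint): angle of the stopcock handle, rad: 0 = shut, handle bar across the syringe (along the dispenser's x axis); grows anticlockwise seen from above; 1.571 = fully open, bar in line with the syringe. Half open = 0.785. It starts between 0 and 0.2, turns stiffly (about 0.06 N m) and stays where it is left
- stopcock_handle: white handle bar of the stopcock, 46 mm long (its x axis), 10 mm wide (its y axis), 16 mm high; origin at the bar's centre, 162 mm above the table, on the stopcock's upright turning axis. Free space round it; the fixed collar beneath it has its top at 144 mm
- lever (a joint): angle of the click lever, rad: 0 = rest, leaning 0.795 rad back from the stopcock; grows as it is advanced towards the stopcock; 1.2 = stop. A spring returns it to 0 (push at the knob 6 to 10 N). Before each pin the push grows by 3 to 4 N, past it it sinks by twice as much until the nose sits in the notch behind: that is the click. Clicks do not lock
- index (a point): 118 mm disc behind the lever, six pins 0.17 rad apart; point on the pivot axis, axes turn with the disc (x along pivot axis, y to the stopcock, z about up). Clamped 0 to 0.12 rad turned to the stopcock, differently each time; clicks come at lever angle 0.20 + this turn + 0.17 each. Knob's y in this frame: first click -84 mm, fourth -12.7 mm, fifth +12.7 mm, midway 0
- beaker: glass beaker, 74 mm wide, 84 mm high, standing under the spout; origin at the centre of its underside. To be left there
- bottle_big: reagent bottle, 86 mm wide, 180 mm high, bystander behind or to the right of the dispenser; origin at the centre of its underside
- bottle_small: small reagent bottle, 44 mm wide, 98 mm high, bystander behind or to the right of the dispenser; origin at the centre of its underside
- tip_box: pipette tip box, 88 x 122 x 54 mm, bystander behind or to the right of the dispenser; origin at the centre of its underside
- lever_arm: the click lever: flat steel bar 14 mm wide with a black drum knob; origin on its pivot axis, z axis along the bar to the knob's centre 150 mm away, x axis along the pivot axis (the dispenser's x). Standing on the side of the dispenser that looks to the robot
- knob (a point): centre of the lever's black drum knob, 30 mm in diameter and 34 mm long, flat ends facing along the pivot axis; it swings in an upright plane along the syringe, 190 to 235 mm above the table, with nothing above or beside it
Things that resemble listed ones, but are neither listed nor needed, are in the scene too. What is meant by the beaker is not brown or pink, and is the smaller of those in its own colour.

How it is judged:
By the outcome, as a careful person would: the job done as asked, in the order asked, and still so for the second after the job is handed in, while the arm keeps its last pose, push and grip.
It also fails if it takes over 72 s, if anything falls off the work surface, if the arm or the gripper's body presses on something with over 40 N, if the wrist force passes 120 N, or if a joint passes its speed limit or range.

ROBOT

A 6-joint arm with a two-finger parallel gripper is mounted at the origin on a cart in front of the work surface, level with it; the furniture and walls round the work are solid. World frame = base frame: x ahead of the robot, y to its left, z up, the work surface at z = 0. Lengths are in m, angles in rad, forces in N, time in s.
With the tool pointing down it reaches from about 0.35 to 0.875 m from the base axis. Payload 4.2 kg.
Tool frame: the origin (TCP) lies on the centre line of the jaws, within the pads' length; the fingertips stand 17 mm ahead of it and the grasp point (between the pads) lies 2 mm behind it; z points along the fingers, y is the line along which they close (so a half turn about z gives the same grasp; the last joint's range is limited). The gripper opens to 85 mm and grips with 20 to 120 N. Pads are 22 mm wide; open, the fingers measure 114 mm over their backs; the gripper's body (76 mm by 85 mm) begins 54 mm behind the grasp point. The pads swing forward as they close: fully open they stand 13 mm farther back than shut.
Start: joints at [-1.027, 0.385, 0.008, 0, -1.194, -0.259], TCP at [0.176, -0.6, 0.248] pointing down, gripper open.
Joint ranges: [-3.14, 3.14], [-1.21, 2.06], [-1.07, 1.41], [-3.16, 2.05], [-2.99, -0.16], [-3.1, 3.1]. Speed limits (rad/s): [2.79, 2.79, 3.14, 3.14, 3.14, 3.14].

INTERFACE

Orientations are given as a unit quaternion [w, x, y, z].
In Python, from workcell import ctrl gives the robot as it stands. The module is installed in compiled form; this text tells all that it offers.
- The arm moves only by the tool jog_arm, never from a script. Its argument "steps" is a list of rows, each a list of 7 numbers: the gripper command: -1 is fully open, 1 is shut, values between are in proportion, then the shift along the tool's x, y, z in mm, then the turn, a rotation vector about the tool's x, y, z in degrees. In form: [[jaw, dx, dy, dz, wx, wy, wz], ...]. A call has exactly 5 rows; each row is the pose to reach, as a shift and turn from the pose commanded when the call began, along the tool's axes at that moment; what a row does not reach only later rows make up. A row lasts 1/8 s, in which the tool goes at most 62.5 mm and 10.7 degrees, less where a joint would pass 70% of its speed; a pose out of reach is approached as far as the arm can. A call with a gripper value outside its range is refused whole. The fingers move at their own pace and stop on an object; the grip force is fixed at half the most. Time passes only in rows, so rows that repeat a pose let the fingers close, or fill a call up. It gives the time, the measured TCP pose, the force, the opening and the grip force at its end, in the units of the state.
- ctrl.observe(): the state, without advancing time (a new reading comes with each control period).
- ctrl.camera(name): name is "scene" or "top" or "wrist"; returns the picture (480x640x3 uint8, red, green, blue); there is no depth.
- ctrl.camera_info(name): a dict with "fx", "fy", "cx", "cy" (pixels), "k1" (the pictures are not rectified: a ray, as slopes to the right and down, at radius r is drawn at 1 + k1 r^2 times it, then the intrinsics apply), "R" (3x3) and "t" (3): a world point X has camera coordinates R X + t; the wrist camera has in their place "mount" (4x4, takes a point from camera to tool coordinates, whose origin is the TCP and whose axes are the flange's). Camera axes: x right, y down, z forward; pixel columns grow to the right and rows downward; lengths in m; the calibration is good to about 2 mm. A picture is of the moment at which its call begins: read the wrist's pose just before it. camera_info takes no time and is no camera call.
- ctrl.sign_off(): hands the job in; it is judged then, once.
The state is a dict: "time": time; "joint_positions": joint angles; "joint_velocities": joint speeds; "effort": joint torques, N m; "position": TCP position; "eef_rot": TCP orientation; "ft_force": force on the tool from outside, world axes, zero at the start; "wrist_torque": the same for the moment, N m; "opening": finger opening in m; "finger_force": force on a finger pad.
Only numpy, scipy, OpenCV 4.12 (cv2) and the standard library are available. Lean on these libraries where they do the work, as an engineer would, in place of code of your own. Each camera call takes 0.05 s, during which the arm holds its last target. There are 200 camera calls.

## Working session

There is one attempt and no reset: what is moved stays moved. The work goes in short steps, Python scripts to look and compute and a tool call to move; the robot and the scene stay as the last step left them, time stands still between calls to the robot, and variables do not carry over. Pictures are saved under pics/ and viewed, at most 10 in all, crops included, and the job is handed in when it is done.

Besides the shell and the picture viewer there is one more tool, called by a JSON object that holds its "name" and its "arguments". jog_arm: Moves the arm, as the interface text tells. Its arguments: {"type":"object","properties":{"steps":{"type":"array","items":{"type":"array","items":{"type":"number"}}}},"required":["steps"]}

```bash
mkdir -p pics
cat > h.py <<'E'
import numpy as np, cv2
from workcell import ctrl
from scipy.spatial.transform import Rotation as Ro
def shot(n,f):
    im=ctrl.camera(n); cv2.imwrite(f,im[:,:,::-1]); return im
def tool():
    s=ctrl.observe(); q=s["eef_rot"]; return np.array(s["position"]),Ro.from_quat([q[1],q[2],q[3],q[0]]).as_matrix()
def ray(n,uv,pose=None):
    i=ctrl.camera_info(n)
    K=np.array([[i["fx"],0,i["cx"]],[0,i["fy"],i["cy"]],[0,0,1.]])
    p=cv2.undistortPoints(np.array([[uv]],float),K,np.array([i["k1"],0,0,0,0.]))[0,0]
    d=np.array([p[0],p[1],1.])
    if n=="wrist":
        P,R=pose; M=np.array(i["mount"]); o=R@M[:3,3]+P; d=R@M[:3,:3]@d
    else:
        R=np.array(i["R"]);o=-R.T@np.array(i["t"]);d=R.T@d
    return o,d/np.linalg.norm(d)
def plane(n,uv,z,pose=None):
    o,d=ray(n,uv,pose); return o+d*(z-o[2])/d[2]
def tri(rs):
    A=sum(np.eye(3)-np.outer(d,d) for o,d in rs); b=sum((np.eye(3)-np.outer(d,d))@o for o,d in rs)
    return np.linalg.solve(A,b)
E
python3 - <<'E'
from h import *
s=ctrl.observe();print(s)
shot("scene","pics/s1.png");shot("top","pics/t1.png")
for n in("scene","top","wrist"):print(n,ctrl.camera_info(n))
E
```

```text
{'time': 0.0, 'joint_positions': array([-1.02743321e+00,  3.85571799e-01,  6.60948131e-03, -5.12442622e-04,
       -1.19396173e+00, -2.58586134e-01]), 'joint_velocities': array([-6.57611731e-04, -1.14388525e-04, -1.42028892e-03, -9.07201549e-04,
        1.92471443e-03,  3.51779813e-05]), 'effort': array([-8.30057361e-04, -3.92287874e+01,  1.88397700e+01,  4.18613791e+00,
       -4.67050209e-03,  6.64499368e-06]), 'position': array([ 0.17545228, -0.59930053,  0.24720393]), 'eef_rot': array([-1.95986956e-04, -1.41814169e-01,  9.89892698e-01,  1.07242466e-03]), 'ft_force': array([-0.60464258, -0.71615212,  0.71775861]), 'wrist_torque': array([-0.00714164, -0.00200642,  0.02983716]), 'finger_force': 0.0, 'opening': 0.08512027264551142}
scene {'fx': 525.6198131346704, 'fy': 525.6198131346704, 'cx': 329.9973142698255, 'cy': 241.45983660597483, 'k1': -0.0597045129973037, 'R': array([[-0.87079214, -0.49164788,  0.00184763],
       [-0.36782502,  0.64897798, -0.66598224],
       [ 0.32622968, -0.5806117 , -0.74596531]]), 't': array([0.45798382, 0.3362495 , 1.1693305 ])}
top {'fx': 507.2214241629254, 'fy': 507.2214241629254, 'cx': 320.50852586990595, 'cy': 239.86616141351405, 'k1': -0.05568883604110389, 'R': array([[-0.10485968, -0.99447286, -0.00530781],
       [-0.9711854 ,  0.10354987, -0.21465403],
       [ 0.21401723, -0.01735368, -0.97667573]]), 't': array([0.00347041, 0.59776977, 1.3873648 ])}
wrist {'fx': 371.2722710733278, 'fy': 371.2722710733278, 'cx': 323.6652165610453, 'cy': 247.19653946381626, 'k1': 0.02421524085065651, 'mount': array([[ 1.85340783e-04, -9.58947490e-01, -2.83583632e-01,
         7.19349137e-02],
       [ 9.99999592e-01, -7.28938418e-05,  9.00059259e-04,
         1.25873819e-03],
       [-8.83781068e-04, -2.83583683e-01,  9.58947086e-01,
        -1.25101984e-01],
       [ 0.00000000e+00,  0.00000000e+00,  0.00000000e+00,
         1.00000000e+00]])}
```

View pics/s1.png

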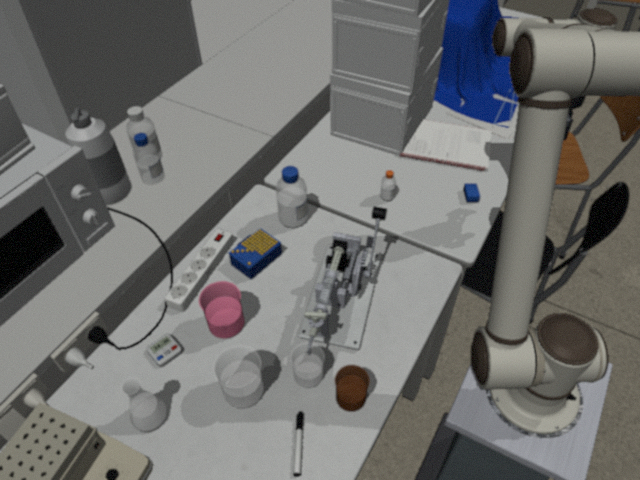

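View pics/t1.png

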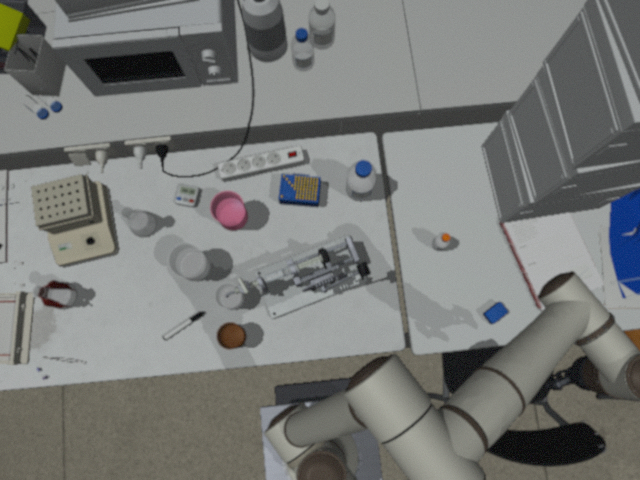

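The scene view shows the dispenser near (335,290), with a black knob at about (379,212). In the top view it spans (265,310) to (390,280), with the clear beaker at (232,295). I'll zoom in on both.

Run:
```python
import cv2,numpy as np
s=cv2.imread("pics/s1.png")[195:395,270:410];t=cv2.imread("pics/t1.png")[225:325,210:410]
s=cv2.resize(s,None,fx=3,fy=3,interpolation=2)[:600];t=cv2.resize(t,None,fx=4,fy=4,interpolation=2)
cv2.imwrite("pics/sz.png",s);cv2.imwrite("pics/tz.png",t)
```

```text
(no output)
```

View pics/sz.png

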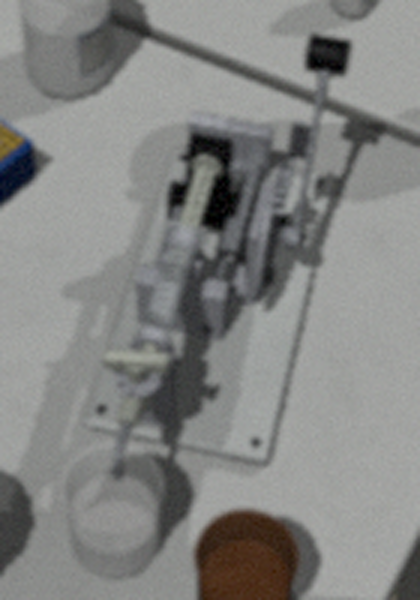

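View pics/tz.png

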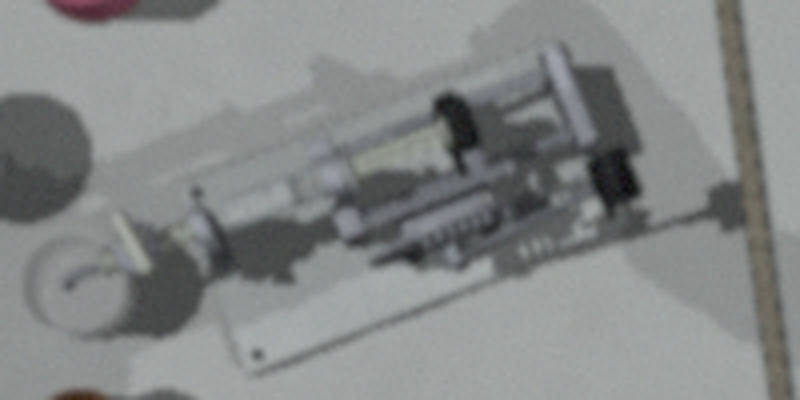

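Scene crop: the knob is at about (379,214) and the handle bar at about (316,314). Top crop: the knob is at about (364,269.5), and the bar is centred at about (243,286) with ends at (239,278.5) and (246.5,293). The lever is at rest.

Run:
```python
from h import *
k=tri([ray("scene",(379.3,213.7)),ray("top",(363.7,269.5))])
h=tri([ray("scene",(316,314.3)),ray("top",(242.7,285.7))])
print("knob",k,"handle tri",h)
a,b=plane("top",(239,278.5),.17),plane("top",(246.5,292.8),.17)
print("handle plane",plane("top",(242.7,285.7),.17),"bar",np.degrees(np.arctan2(*(a-b)[1::-1])),np.linalg.norm(a-b))
# yaw: knob in disp (-80,-55-150 sin.795); handle (0,143)
hk=(h-k)[:2]; loc=np.array([.080,.143+.055+.150*np.sin(.795)])
yaw=np.arctan2(hk[1],hk[0])-np.arctan2(loc[1],loc[0]); print("yaw",np.degrees(yaw),np.linalg.norm(hk),np.linalg.norm(loc))
c=plane("top",(210+250/4,225+373/4),.008);d=plane("top",(210+495/4,225+285/4),.008)
print("edge",c,d,np.degrees(np.arctan2(*(c-d)[1::-1]))-90)
R=np.array([[np.cos(yaw),-np.sin(yaw)],[np.sin(yaw),np.cos(yaw)]])
print("origin",h[:2]-R@[0,.143]);P,T=tool();print(P,T)
```

```text
knob [ 0.4786146  -0.1602187   0.18590568] handle tri [0.47181862 0.15713083 0.16680581]
handle plane [0.47165161 0.15675761 0.17      ] bar 23.029924997485942 0.04281963028644643
yaw 15.920444299742167 0.3174222833306936 0.3153942392915337
edge [0.39156466 0.10152379 0.008     ] [ 0.43619775 -0.08127719  0.008     ] 13.721008262768123
origin [0.51104386 0.01961581]
[ 0.17548442 -0.59934917  0.24733023] [[-9.59758135e-01 -2.80827151e-01 -6.59276618e-04]
 [-2.80827902e-01  9.59756351e-01  1.85350233e-03]
 [ 1.12231143e-04  1.96405721e-03 -9.99998065e-01]]
```

{"name": "jog_arm", "arguments": {"steps": [[-1,-38,49,-5,0,0,0],[-1,-76,98,-10,0,0,0],[-1,-114,147,-15,0,0,0],[-1,-152,196,-20,0,0,0],[-1,-190,245,-25,0,0,0]]}}

```text
time: 0.72
position: [0.2893, -0.3094, 0.2732]
eef_rot: [0.0, -0.142, 0.99, 0.0]
ft_force: [1.9, 0.1, 0.6]
opening: 0.0854
finger_force: 0.0
```

{"name": "jog_arm", "arguments": {"steps": [[-1,-38,49,0,0,0,0],[-1,-76,98,0,0,0,0],[-1,-114,147,0,0,0,0],[-1,-152,196,0,0,0,0],[-1,-190,245,0,0,0,0]]}}

```text
time: 1.35
position: [0.4026, -0.0207, 0.2734]
eef_rot: [0.0, -0.142, 0.99, 0.0]
ft_force: [2.6, -0.3, 0.7]
opening: 0.0853
finger_force: 0.0
```

{"name": "jog_arm", "arguments": {"steps": [[-1,-38,49,0,0,0,0],[-1,-76,98,0,0,0,0],[-1,-118,152,0,0,0,-7],[-1,-118,152,10,0,0,-7],[-1,-118,152,20,0,0,-7]]}}

```text
time: 1.98
position: [0.4726, 0.1562, 0.252]
eef_rot: [-0.001, -0.202, 0.979, -0.0]
ft_force: [-0.3, -1.1, -1.1]
opening: 0.0857
finger_force: 0.0
```

Run:
```python
from h import *
p=tool();print(p,ctrl.observe()["joint_positions"],ctrl.observe()["ft_force"]);shot("wrist","pics/w1.png")
```

```text
(array([0.47257989, 0.15622924, 0.25200434]), array([[-9.18254239e-01, -3.95986683e-01, -1.92346171e-03],
       [-3.95985531e-01,  9.18256245e-01, -9.63013601e-04],
       [ 2.14757129e-03, -1.22628316e-04, -9.99997686e-01]])) [ 6.45889367e-01  1.65372969e-01 -2.88735493e-01 -4.32113459e-04
 -1.11880356e+00 -1.80935456e+00] [-0.34630009 -1.0677405  -1.06054632]
```

View pics/w1.png

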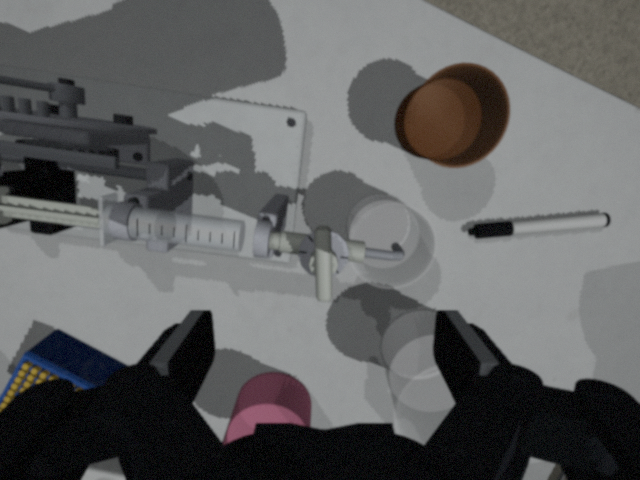

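The wrist view shows the handle bar from (322,228) to (324,300), running nearly along the tool's x. The syringe axis runs from about (120,217) to (345,248), and the near corner of the base is at (305,112).

Run:
```python
from h import *
p=tool();im=cv2.imread("pics/w1.png")
ang=lambda v:np.degrees(np.arctan2(v[1],v[0]))
# bar mask: light cream in roi
roi=im[215:310,300:345].astype(int);m=(roi.min(2)>150).astype(np.uint8)
n,l,s,c=cv2.connectedComponentsWithStats(m);j=1+np.argmax(s[1:,4]);print(s[j],c[j])
r=cv2.minAreaRect(np.argwhere(l==j)[:,::-1].astype(np.float32));print(r)
a,b=plane("wrist",(322,228),.17,p),plane("wrist",(324,300),.17,p)
print("bar",a,b,(a+b)/2,np.linalg.norm(a-b),ang(b-a))
for z,u,v in((.125,(120,217),(385,252)),(.008,(215,98),(305,112)),(.008,(305,112),(268,262))):
    A,B=plane("wrist",u,z,p),plane("wrist",v,z,p);print("line",z,A,B,ang(B-A))
```

```text
[ 22  38   7  46 199] [25.35175879 58.72361809]
((25.144712448120117, 60.473140716552734), (45.085880279541016, 5.495231628417969), 87.61405944824219)
bar [0.45060917 0.14661426 0.17      ] [0.49106569 0.16525747 0.17      ] [0.47083743 0.15593587 0.17      ] 0.04454547581685443 24.74123572950647
line 0.125 [0.50786592 0.02089954 0.125     ] [0.45883116 0.19839575 0.125     ] 105.44324284179294
line 0.008 [0.41207612 0.02245227 0.008     ] [0.39032859 0.10295205 0.008     ] 105.11792807472368
line 0.008 [0.39032859 0.10295205 0.008     ] [0.54160676 0.12364648 0.008     ] 7.789550410568356
```

{"name": "jog_arm", "arguments": {"steps": [[-1,1,0,20,0,0,-1.4],[-1,1,0,45,0,0,-1.4],[-1,1,0,65,0,0,-1.4],[-1,1,0,80,0,0,-1.4],[-1,1,0,86,0,0,-1.4]]}}

```text
time: 2.65
position: [0.4714, 0.1541, 0.1667]
eef_rot: [-0.001, -0.213, 0.977, -0.0]
ft_force: [-0.1, -0.5, -0.1]
opening: 0.0853
finger_force: 0.0
```

{"name": "jog_arm", "arguments": {"steps": [[0.4,0,0,0,0,0,0],[0.7,0,0,0,0,0,0],[1,0,0,0,0,0,0],[1,0,0,0,0,0,0],[1,0,0,0,0,0,0]]}}

```text
time: 3.28
position: [0.4724, 0.1559, 0.1678]
eef_rot: [0.0, -0.214, 0.977, -0.0]
ft_force: [-0.2, -0.9, 3.1]
opening: 0.0085
finger_force: 60.3
```

{"name": "jog_arm", "arguments": {"steps": [[1,0,0,0,0,0,-8],[1,0,0,0,0,0,-16],[1,0,0,0,0,0,-24],[1,0,0,0,0,0,-31],[1,0,0,0,0,0,-36]]}}

```text
time: 3.9
position: [0.4734, 0.1548, 0.1678]
eef_rot: [0.0, -0.507, 0.862, -0.001]
ft_force: [5.2, -5.7, 0.3]
opening: 0.0087
finger_force: 60.1
```

{"name": "jog_arm", "arguments": {"steps": [[1,0,0,0,0,0,0],[1,0,0,0,0,0,0],[-1,0,0,0,0,0,0],[-1,0,0,0,0,0,0],[-1,0,0,0,0,0,0]]}}

```text
time: 4.53
position: [0.4722, 0.1561, 0.1673]
eef_rot: [-0.0, -0.506, 0.863, 0.0]
ft_force: [0.3, 0.3, 0.4]
opening: 0.0628
finger_force: 0.0
```

{"name": "jog_arm", "arguments": {"steps": [[-1,0,0,-15,0,0,0],[-1,0,0,-40,0,0,0],[-1,0,0,-65,0,0,0],[-1,0,0,-85,0,0,0],[-1,0,0,-85,0,0,0]]}}

```text
time: 5.15
position: [0.4729, 0.1565, 0.2537]
eef_rot: [0.002, -0.506, 0.863, 0.0]
ft_force: [-0.1, -0.2, -0.2]
opening: 0.0855
finger_force: 0.0
```

Run:
```python
from h import *
p=tool();print(p,ctrl.observe()["joint_positions"],ctrl.observe()["ft_force"]);np.savez("p2.npz",P=p[0],R=p[1]);shot("wrist","pics/w2.png")
```

```text
(array([0.47285761, 0.15649663, 0.25371639]), array([[-0.48872779, -0.87243086,  0.0030879 ],
       [-0.87242951,  0.4887349 ,  0.0022251 ],
       [-0.0034504 , -0.00160651, -0.99999276]])) [ 6.46268469e-01  1.61766547e-01 -2.88905830e-01  9.25907091e-05
 -1.11631878e+00 -1.15694599e+00] [-0.07101906 -0.24706578 -0.23903153]
```

View pics/w2.png

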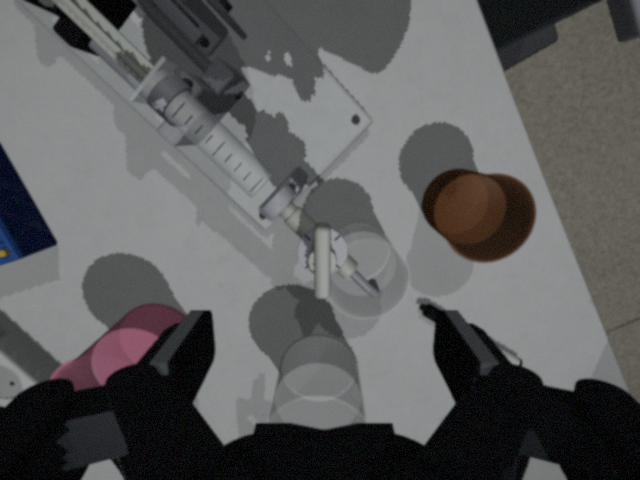

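The bar now runs along the tool x from (321,226) to (322,297). The syringe axis runs from about (158,90) to (377,291), and the base edge from (371,120) to (266,228).

Run:
```python
from h import *
p=tool();ang=lambda v:np.degrees(np.arctan2(v[1],v[0]))
for z,u,v in((.17,(321,226),(322,297)),(.125,(158,90),(345,267)),(.125,(158,90),(300,222)),(.008,(371,120),(266,228))):
    A,B=plane("wrist",u,z,p),plane("wrist",v,z,p);print(z,A,B,(A+B)/2,ang(B-A))
# knob plan: yaw 15.4, handle .4715,.156
y=np.radians(15.4);R=np.array([[np.cos(y),-np.sin(y)],[np.sin(y),np.cos(y)]]);o=np.array([.4715,.156])-R@[0,.143]
for t in(-.795,):
    print("knob",o+R@[-.08,-.055+.15*np.sin(t)],.085+.15*np.cos(t),"pivot",o+R@[-.08,-.055],"origin",o)
```

```text
0.17 [0.46181362 0.1364592  0.17      ] [0.48297161 0.17526776 0.17      ] [0.47239262 0.15586348 0.17      ] 61.40126931696286
0.125 [0.51338909 0.01994907 0.125     ] [0.46707288 0.18045624 0.125     ] [0.49023099 0.10020265 0.125     ] 106.09610792886089
0.125 [0.51338909 0.01994907 0.125     ] [0.47861802 0.13596809 0.125     ] [0.49600355 0.07795858 0.125     ] 106.68354730643291
0.008 [0.39044653 0.10334828 0.008     ] [0.53155473 0.14368871 0.008     ] [0.46100063 0.12351849 0.008     ] 15.95432992436782
knob [ 0.47538811 -0.15937027] 0.19004271490615596 pivot [ 0.44695248 -0.05613538] origin [0.50947452 0.01813436]
```

The bar is at about 61° against a syringe yaw of about 15.9°, so roughly 45° open. I'll move on to the lever knob.

{"name": "jog_arm", "arguments": {"steps": [[-1,0,0,-30,0,0,-9],[-1,34,-20,-46,0,0,-18],[-1,68,-40,-46,0,0,-27],[-1,102,-60,-46,0,0,-36],[-1,137,-80,-46,0,0,-45]]}}

```text
time: 5.82
position: [0.4743, -0.0039, 0.2968]
eef_rot: [0.001, 0.799, -0.602, -0.001]
ft_force: [0.4, -0.2, 0.1]
opening: 0.0853
finger_force: 0.0
```

{"name": "jog_arm", "arguments": {"steps": [[-1,40,10,0,0,0,0],[-1,80,20,0,0,0,0],[-1,120,30,0,0,0,0],[-1,153,40,0,0,0,0],[-1,153,40,0,0,0,0]]}}

```text
time: 6.45
position: [0.4772, -0.1623, 0.2965]
eef_rot: [0.001, 0.796, -0.605, -0.001]
ft_force: [0.6, -0.6, -0.1]
opening: 0.0856
finger_force: 0.0
```

Run:
```python
from h import *
p=tool();print(p,ctrl.observe()["joint_positions"],ctrl.observe()["ft_force"]);shot("wrist","pics/w3.png")
```

```text
(array([ 0.47723179, -0.16234081,  0.29647572]), array([[ 2.67481279e-01, -9.63557366e-01, -3.31171273e-03],
       [-9.63562186e-01, -2.67484079e-01,  4.25373149e-04],
       [-1.29570186e-03,  3.07726180e-03, -9.99994426e-01]])) [-5.55822439e-03  1.45674048e-01 -1.98384605e-01 -4.31784417e-04
 -1.23005174e+00  2.76483536e-01] [ 0.62200907 -0.58553966 -0.11355925]
```

View pics/w3.png

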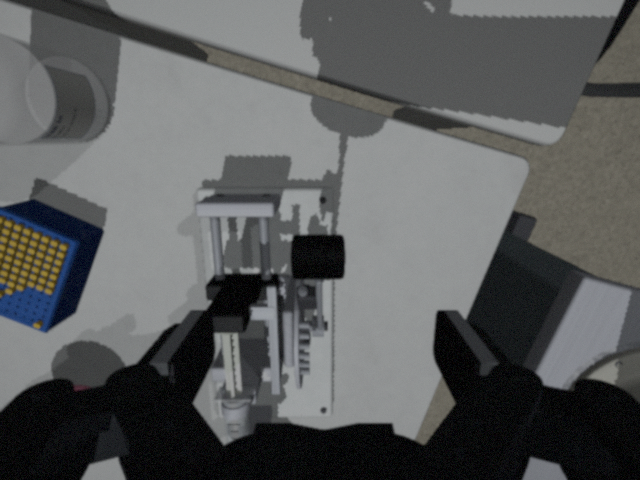

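The wrist view shows the black knob centred at (318,257) in a box of 292–344 by 235–278. The base edge is vertical at x≈332, so the tool is aligned with the dispenser.

Run:
```python
from h import *
p=tool()
k=tri([ray("scene",(379.3,213.7)),ray("top",(363.7,269.5)),ray("wrist",(318,257),p)]);print(k,p[1].T@(k-p[0])*1e3)
k=plane("wrist",(318,257),.19,p);print(k,p[1].T@(k-p[0])*1e3)
a,b=plane("wrist",(292,257),.19,p),plane("wrist",(344,257),.19,p);print(np.linalg.norm(a-b))
a,b=plane("wrist",(333,190),.008,p),plane("wrist",(331,412),.008,p);print(a,b,np.degrees(np.arctan2(*(b-a)[1::-1]))-90)
```

```text
[ 0.47834756 -0.15769728  0.18963059] [ -3.17455906  -2.23715163 107.08596596]
[ 0.47953106 -0.15585983  0.19      ] [ -4.62676147  -3.8700282  106.71424661]
0.034124957717148394
[ 0.47061136 -0.17788175  0.008     ] [0.39171031 0.10686323 0.008     ] 15.487719646009936
```

{"name": "jog_arm", "arguments": {"steps": [[-1,12,-3,10,0,-9,0],[-1,24,-3,25,0,-18,0],[-1,24,-3,37,0,-22,0],[-1,24,-3,37,0,-22,0],[-1,24,-3,37,0,-22,0]]}}

```text
time: 7.12
position: [0.4874, -0.1824, 0.2616]
eef_rot: [-0.115, 0.783, -0.592, -0.152]
ft_force: [0.6, -0.2, 0.1]
opening: 0.0857
finger_force: 0.0
```

Run:
```python
from h import *
p=tool();k=np.array([.4787,-.157,.190]);print(p,ctrl.observe()["joint_positions"]);print(p[1].T@(k-p[0])*1e3)
```

```text
(array([ 0.48738132, -0.18240066,  0.26158801]), array([[ 2.52539080e-01, -9.62216041e-01, -1.01805223e-01],
       [-8.92640452e-01, -2.72287104e-01,  3.59239136e-01],
       [-3.73385908e-01,  1.53539868e-04, -9.27676096e-01]])) [-0.24245214  0.32616069  0.0278488  -0.33184427 -1.47489995  0.58409321]
[ 1.86392371  1.42604237 76.41919852]
```

{"name": "jog_arm", "arguments": {"steps": [[-1,2,1.5,20,0,0,0],[-1,2,1.5,40,0,0,0],[-1,2,1.5,60,0,0,0],[-1,2,1.5,76,0,0,0],[-1,2,1.5,76,0,0,0]]}}

```text
time: 7.75
position: [0.4782, -0.1569, 0.1899]
eef_rot: [-0.115, 0.783, -0.592, -0.153]
ft_force: [0.4, -0.5, 0.5]
opening: 0.0856
finger_force: 0.0
```

{"name": "jog_arm", "arguments": {"steps": [[-0.3,0,0,0,0,0,0],[0,0,0,0,0,0,0],[0.2,0,0,0,0,0,0],[1,0,0,0,0,0,0],[1,0,0,0,0,0,0]]}}

```text
time: 8.38
position: [0.4797, -0.1582, 0.1908]
eef_rot: [-0.116, 0.783, -0.593, -0.151]
ft_force: [2.0, -0.3, 4.2]
opening: 0.0334
finger_force: 60.8
```

Run:
```python
from h import *
p=tool();s=ctrl.observe();print(p,s["ft_force"],s["opening"],s["joint_positions"]);shot("wrist","pics/w4.png")
```

```text
(array([ 0.47967028, -0.1582184 ,  0.19081199]), array([[ 0.25180378, -0.96270495, -0.09896483],
       [-0.89287721, -0.27054389,  0.35996707],
       [-0.37331641, -0.00227762, -0.92770128]])) [ 2.01942217 -0.34021043  4.20181944] 0.03339337979389659 [-0.20592228  0.35732482 -0.10843671 -0.35157187 -1.30330121  0.6081184 ]
```

View pics/w4.png

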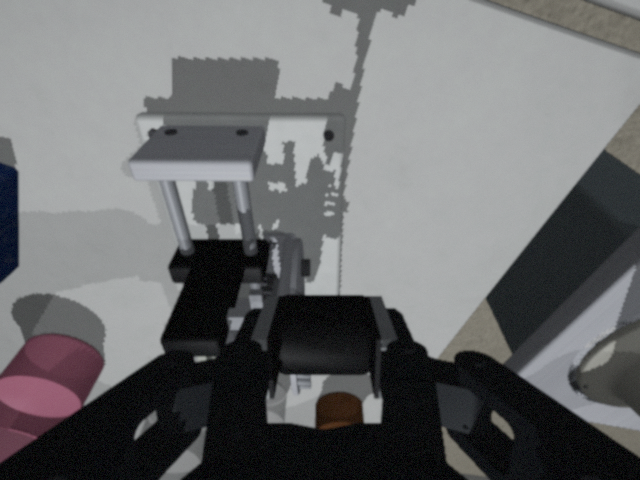

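```bash
cat > lev.py <<'E'
import sys
from h import *
y=np.radians(15.6);ey=np.array([-np.sin(y),np.cos(y),0]);ez=np.array([0,0,1.])
P0=np.array([.4797,-.1582,.1908]);C=P0-.15*(np.sin(-.795)*ey+np.cos(.795)*ez)
def lev(P,f):
    r=np.array(P)-C;a=np.arctan2(r@ey,r@ez);t=np.cos(a)*ey-np.sin(a)*ez
    return "a=%.4f r=%.4f F=%.2f"%(a+.795,np.hypot(r@ey,r@ez),-np.array(f)@t)
if __name__=="__main__":
    v=list(map(float,sys.argv[1:]))
    for i in range(0,len(v),6):print(lev(v[i:i+3],v[i+3:i+6]))
    s=ctrl.observe();z=tool()[1][:,2];print(lev(s["position"],s["ft_force"]),"tilt",np.degrees(np.arctan2(z@ey,-z@ez)))
E
python3 lev.py
```

```text
a=-0.0001 r=0.1500 F=-2.42 tilt 21.91675487214235
```

{"name": "jog_arm", "arguments": {"steps": [[1,-4.7,0,-2,0,1.95,0],[1,-9.5,0,-3.8,0,3.9,0],[1,-14.3,0,-5.4,0,5.85,0],[1,-19.2,0,-6.9,0,7.8,0],[1,-24.1,0,-8.2,0,9.75,0]]}}

```text
time: 9.05
position: [0.4745, -0.1399, 0.207]
eef_rot: [-0.064, 0.793, -0.601, -0.083]
ft_force: [4.9, -2.8, -0.2]
opening: 0.0333
finger_force: 60.4
```

```bash
python3 lev.py
```

```text
a=0.1670 r=0.1499 F=3.38 tilt 12.012368446061128
```

{"name": "jog_arm", "arguments": {"steps": [[1,-1.4,0,-0.6,0,0.6,0],[1,-2.75,0,-1.2,0,1.15,0],[1,-2.75,0,-1.2,0,1.15,0],[1,-2.75,0,-1.2,0,1.15,0],[1,-2.75,0,-1.2,0,1.15,0]]}}

```text
time: 9.68
position: [0.4739, -0.1377, 0.2087]
eef_rot: [-0.059, 0.794, -0.601, -0.075]
ft_force: [4.4, -3.5, 0.1]
opening: 0.0332
finger_force: 60.8
```

{"name": "jog_arm", "arguments": {"steps": [[1,-1.4,0,-0.6,0,0.6,0],[1,-2.75,0,-1.2,0,1.15,0],[1,-2.75,0,-1.2,0,1.15,0],[1,-2.75,0,-1.2,0,1.15,0],[1,-2.75,0,-1.2,0,1.15,0]]}}

```text
time: 10.3
position: [0.4732, -0.1353, 0.2103]
eef_rot: [-0.052, 0.794, -0.602, -0.067]
ft_force: [4.9, -2.9, -0.2]
opening: 0.033
finger_force: 60.8
```

{"name": "jog_arm", "arguments": {"steps": [[1,-1.4,0,-0.6,0,0.6,0],[1,-2.75,0,-1.2,0,1.15,0],[1,-2.75,0,-1.2,0,1.15,0],[1,-2.75,0,-1.2,0,1.15,0],[1,-2.75,0,-1.2,0,1.15,0]]}}

```text
time: 10.92
position: [0.4726, -0.1331, 0.2119]
eef_rot: [-0.046, 0.795, -0.602, -0.059]
ft_force: [6.0, -4.4, -1.6]
opening: 0.0333
finger_force: 60.7
```

{"name": "jog_arm", "arguments": {"steps": [[1,-1.4,0,-0.6,0,0.6,0],[1,-2.75,0,-1.2,0,1.15,0],[1,-2.75,0,-1.2,0,1.15,0],[1,-2.75,0,-1.2,0,1.15,0],[1,-2.75,0,-1.2,0,1.15,0]]}}

```text
time: 11.55
position: [0.472, -0.1308, 0.2133]
eef_rot: [-0.04, 0.795, -0.603, -0.051]
ft_force: [5.4, -4.5, -2.2]
opening: 0.0333
finger_force: 60.6
```

{"name": "jog_arm", "arguments": {"steps": [[1,-1.4,0,-0.6,0,0.6,0],[1,-2.75,0,-1.2,0,1.15,0],[1,-2.75,0,-1.2,0,1.15,0],[1,-2.75,0,-1.2,0,1.15,0],[1,-2.75,0,-1.2,0,1.15,0]]}}

```text
time: 12.18
position: [0.4712, -0.1282, 0.215]
eef_rot: [-0.034, 0.796, -0.603, -0.043]
ft_force: [5.0, -3.0, -1.9]
opening: 0.0332
finger_force: 60.6
```

{"name": "jog_arm", "arguments": {"steps": [[1,-1.4,0,-0.6,0,0.6,0],[1,-2.75,0,-1.2,0,1.15,0],[1,-2.75,0,-1.2,0,1.15,0],[1,-2.75,0,-1.2,0,1.15,0],[1,-2.75,0,-1.2,0,1.15,0]]}}

```text
time: 12.8
position: [0.4705, -0.1256, 0.2165]
eef_rot: [-0.028, 0.796, -0.603, -0.035]
ft_force: [4.9, -3.4, -1.4]
opening: 0.033
finger_force: 60.6
```

{"name": "jog_arm", "arguments": {"steps": [[1,-1.4,0,-0.6,0,0.6,0],[1,-2.75,0,-1.2,0,1.15,0],[1,-2.75,0,-1.2,0,1.15,0],[1,-2.75,0,-1.2,0,1.15,0],[1,-2.75,0,-1.2,0,1.15,0]]}}

```text
time: 13.42
position: [0.4698, -0.1229, 0.218]
eef_rot: [-0.022, 0.797, -0.603, -0.027]
ft_force: [4.9, -2.5, -1.0]
opening: 0.0332
finger_force: 60.6
```

{"name": "jog_arm", "arguments": {"steps": [[1,-1.4,0,-0.6,0,0.6,0],[1,-2.75,0,-1.2,0,1.15,0],[1,-2.75,0,-1.2,0,1.15,0],[1,-2.75,0,-1.2,0,1.15,0],[1,-2.75,0,-1.2,0,1.15,0]]}}

```text
time: 14.05
position: [0.469, -0.1202, 0.2195]
eef_rot: [-0.016, 0.797, -0.603, -0.02]
ft_force: [5.3, -1.9, -0.4]
opening: 0.0335
finger_force: 60.6
```

```bash
python3 lev.py .4739 -.1377 .2087 4.4 -3.5 .1 .4732 -.1353 .2103 4.9 -2.9 -.2 .4726 -.1331 .2119 6 -4.4 -1.6 .472 -.1308 .2133 5.4 -4.5 -2.2 .4712 -.1282 .215 5 -3 -1.9 .4705 -.1256 .2165 4.9 -3.4 -1.4 .4698 -.1229 .218 4.9 -2.5 -1 .469 -.1202 .2195 5.3 -1.9 -.4
```

```text
a=0.1858 r=0.1499 F=3.68
a=0.2056 r=0.1498 F=3.53
a=0.2242 r=0.1499 F=5.79
a=0.2426 r=0.1498 F=6.08
a=0.2640 r=0.1499 F=4.61
a=0.2846 r=0.1498 F=4.69
a=0.3057 r=0.1498 F=3.76
a=0.3270 r=0.1499 F=3.09
a=0.3268 r=0.1498 F=3.08 tilt 2.9132483084082215
```

{"name": "jog_arm", "arguments": {"steps": [[1,-1.4,0,-0.6,0,0.6,0],[1,-2.75,0,-1.2,0,1.15,0],[1,-2.75,0,-1.2,0,1.15,0],[1,-2.75,0,-1.2,0,1.15,0],[1,-2.75,0,-1.2,0,1.15,0]]}}

```text
time: 14.68
position: [0.4683, -0.1177, 0.2207]
eef_rot: [-0.01, 0.797, -0.604, -0.012]
ft_force: [4.8, -2.5, -2.8]
opening: 0.0332
finger_force: 60.5
```

{"name": "jog_arm", "arguments": {"steps": [[1,-1.4,0,-0.6,0,0.6,0],[1,-2.75,0,-1.2,0,1.15,0],[1,-2.75,0,-1.2,0,1.15,0],[1,-2.75,0,-1.2,0,1.15,0],[1,-2.75,0,-1.2,0,1.15,0]]}}

```text
time: 15.3
position: [0.4676, -0.1152, 0.2219]
eef_rot: [-0.004, 0.797, -0.604, -0.004]
ft_force: [6.0, -3.9, -2.5]
opening: 0.0331
finger_force: 60.4
```

{"name": "jog_arm", "arguments": {"steps": [[1,-1.4,0,-0.6,0,0.6,0],[1,-2.75,0,-1.2,0,1.15,0],[1,-2.75,0,-1.2,0,1.15,0],[1,-2.75,0,-1.2,0,1.15,0],[1,-2.75,0,-1.2,0,1.15,0]]}}

```text
time: 15.92
position: [0.4669, -0.1126, 0.2231]
eef_rot: [0.002, 0.797, -0.604, 0.005]
ft_force: [6.5, -4.4, -3.5]
opening: 0.0335
finger_force: 60.3
```

{"name": "jog_arm", "arguments": {"steps": [[1,-1.4,0,-0.6,0,0.6,0],[1,-2.75,0,-1.2,0,1.15,0],[1,-2.75,0,-1.2,0,1.15,0],[1,-2.75,0,-1.2,0,1.15,0],[1,-2.75,0,-1.2,0,1.15,0]]}}

```text
time: 16.55
position: [0.4662, -0.11, 0.2242]
eef_rot: [0.008, 0.797, -0.604, 0.013]
ft_force: [7.4, -5.7, -3.3]
opening: 0.033
finger_force: 60.5
```

{"name": "jog_arm", "arguments": {"steps": [[1,-1.4,0,-0.6,0,0.6,0],[1,-2.75,0,-1.2,0,1.15,0],[1,-2.75,0,-1.2,0,1.15,0],[1,-2.75,0,-1.2,0,1.15,0],[1,-2.75,0,-1.2,0,1.15,0]]}}

```text
time: 17.18
position: [0.4653, -0.1071, 0.2254]
eef_rot: [0.014, 0.797, -0.603, 0.02]
ft_force: [6.7, -3.6, -2.3]
opening: 0.0329
finger_force: 60.6
```

{"name": "jog_arm", "arguments": {"steps": [[1,-1.4,0,-0.6,0,0.6,0],[1,-2.75,0,-1.2,0,1.15,0],[1,-2.75,0,-1.2,0,1.15,0],[1,-2.75,0,-1.2,0,1.15,0],[1,-2.75,0,-1.2,0,1.15,0]]}}

```text
time: 17.8
position: [0.4646, -0.1043, 0.2265]
eef_rot: [0.02, 0.797, -0.603, 0.028]
ft_force: [6.5, -2.8, -2.7]
opening: 0.0329
finger_force: 60.6
```

{"name": "jog_arm", "arguments": {"steps": [[1,-1.4,0,-0.6,0,0.6,0],[1,-2.75,0,-1.2,0,1.15,0],[1,-2.75,0,-1.2,0,1.15,0],[1,-2.75,0,-1.2,0,1.15,0],[1,-2.75,0,-1.2,0,1.15,0]]}}

```text
time: 18.42
position: [0.4638, -0.1016, 0.2275]
eef_rot: [0.026, 0.797, -0.603, 0.036]
ft_force: [7.1, -3.4, -3.3]
opening: 0.0331
finger_force: 60.5
```

{"name": "jog_arm", "arguments": {"steps": [[1,-1.4,0,-0.6,0,0.6,0],[1,-2.75,0,-1.2,0,1.15,0],[1,-2.75,0,-1.2,0,1.15,0],[1,-2.75,0,-1.2,0,1.15,0],[1,-2.75,0,-1.2,0,1.15,0]]}}

```text
time: 19.05
position: [0.463, -0.0987, 0.2285]
eef_rot: [0.032, 0.796, -0.603, 0.044]
ft_force: [6.5, -3.7, -3.0]
opening: 0.0337
finger_force: 60.5
```

{"name": "jog_arm", "arguments": {"steps": [[1,-1.4,0,-0.6,0,0.6,0],[1,-2.75,0,-1.2,0,1.15,0],[1,-2.75,0,-1.2,0,1.15,0],[1,-2.75,0,-1.2,0,1.15,0],[1,-2.75,0,-1.2,0,1.15,0]]}}

```text
time: 19.68
position: [0.4622, -0.0959, 0.2294]
eef_rot: [0.038, 0.796, -0.602, 0.052]
ft_force: [6.7, -1.7, -2.9]
opening: 0.0331
finger_force: 60.5
```

```bash
python3 lev.py .4683 -.1177 .2207 4.8 -2.5 -2.8 .4676 -.1152 .2219 6 -3.9 -2.5 .4669 -.1126 .2231 6.5 -4.4 -3.5 .4662 -.11 .2242 7.4 -5.7 -3.3 .4653 -.1071 .2254 6.7 -3.6 -2.3 .4646 -.1043 .2265 6.5 -2.8 -2.7 .4638 -.1016 .2275 7.1 -3.4 -3.3 .463 -.0987 .2285 6.5 -3.7 -3 .4622 -.0959 .2294 6.7 -1.7 -2.9
```

```text
a=0.3461 r=0.1498 F=4.55
a=0.3652 r=0.1498 F=5.92
a=0.3849 r=0.1498 F=6.89
a=0.4043 r=0.1497 F=8.17
a=0.4261 r=0.1497 F=5.74
a=0.4467 r=0.1497 F=5.10
a=0.4667 r=0.1497 F=5.97
a=0.4878 r=0.1498 F=5.97
a=0.5082 r=0.1498 F=4.12
a=0.5084 r=0.1497 F=4.12 tilt -7.3941558341965905
```

{"name": "jog_arm", "arguments": {"steps": [[1,-1.4,0,-0.6,0,0.6,0],[1,-2.75,0,-1.2,0,1.15,0],[1,-2.75,0,-1.2,0,1.15,0],[1,-2.75,0,-1.2,0,1.15,0],[1,-2.75,0,-1.2,0,1.15,0]]}}

```text
time: 20.3
position: [0.4614, -0.0932, 0.2301]
eef_rot: [0.044, 0.795, -0.602, 0.06]
ft_force: [8.5, -4.2, -3.5]
opening: 0.0334
finger_force: 60.3
```

{"name": "jog_arm", "arguments": {"steps": [[1,-1.4,0,-0.6,0,0.6,0],[1,-2.75,0,-1.2,0,1.15,0],[1,-2.75,0,-1.2,0,1.15,0],[1,-2.75,0,-1.2,0,1.15,0],[1,-2.75,0,-1.2,0,1.15,0]]}}

```text
time: 20.92
position: [0.4607, -0.0904, 0.2309]
eef_rot: [0.05, 0.795, -0.601, 0.068]
ft_force: [7.5, -4.4, -5.0]
opening: 0.0332
finger_force: 60.3
```

{"name": "jog_arm", "arguments": {"steps": [[1,-1.4,0,-0.6,0,0.6,0],[1,-2.75,0,-1.2,0,1.15,0],[1,-2.75,0,-1.2,0,1.15,0],[1,-2.75,0,-1.2,0,1.15,0],[1,-2.75,0,-1.2,0,1.15,0]]}}

```text
time: 21.55
position: [0.4599, -0.0878, 0.2315]
eef_rot: [0.056, 0.794, -0.601, 0.076]
ft_force: [8.4, -6.9, -4.8]
opening: 0.0327
finger_force: 60.4
```

{"name": "jog_arm", "arguments": {"steps": [[1,-1.4,0,-0.6,0,0.6,0],[1,-2.75,0,-1.2,0,1.15,0],[1,-2.75,0,-1.2,0,1.15,0],[1,-2.75,0,-1.2,0,1.15,0],[1,-2.75,0,-1.2,0,1.15,0]]}}

```text
time: 22.18
position: [0.4591, -0.0848, 0.2322]
eef_rot: [0.062, 0.793, -0.6, 0.084]
ft_force: [8.0, -6.1, -5.4]
opening: 0.0327
finger_force: 60.7
```

{"name": "jog_arm", "arguments": {"steps": [[1,-1.4,0,-0.6,0,0.6,0],[1,-2.75,0,-1.2,0,1.15,0],[1,-2.75,0,-1.2,0,1.15,0],[1,-2.75,0,-1.2,0,1.15,0],[1,-2.75,0,-1.2,0,1.15,0]]}}

```text
time: 22.8
position: [0.4582, -0.0819, 0.2328]
eef_rot: [0.068, 0.792, -0.599, 0.092]
ft_force: [8.1, -4.2, -4.9]
opening: 0.0333
finger_force: 60.8
```

{"name": "jog_arm", "arguments": {"steps": [[1,-1.4,0,-0.6,0,0.6,0],[1,-2.75,0,-1.2,0,1.15,0],[1,-2.75,0,-1.2,0,1.15,0],[1,-2.75,0,-1.2,0,1.15,0],[1,-2.75,0,-1.2,0,1.15,0]]}}

```text
time: 23.42
position: [0.4575, -0.0789, 0.2334]
eef_rot: [0.074, 0.791, -0.599, 0.1]
ft_force: [8.2, -4.4, -4.5]
opening: 0.0333
finger_force: 60.7
```

{"name": "jog_arm", "arguments": {"steps": [[1,-1.4,0,-0.6,0,0.6,0],[1,-2.75,0,-1.2,0,1.15,0],[1,-2.75,0,-1.2,0,1.15,0],[1,-2.75,0,-1.2,0,1.15,0],[1,-2.75,0,-1.2,0,1.15,0]]}}

```text
time: 24.05
position: [0.4566, -0.076, 0.2339]
eef_rot: [0.08, 0.79, -0.598, 0.108]
ft_force: [7.7, -3.6, -5.0]
opening: 0.0331
finger_force: 60.8
```

{"name": "jog_arm", "arguments": {"steps": [[1,-1.4,0,-0.6,0,0.6,0],[1,-2.75,0,-1.2,0,1.15,0],[1,-2.75,0,-1.2,0,1.15,0],[1,-2.75,0,-1.2,0,1.15,0],[1,-2.75,0,-1.2,0,1.15,0]]}}

```text
time: 24.68
position: [0.4558, -0.073, 0.2343]
eef_rot: [0.086, 0.789, -0.597, 0.115]
ft_force: [7.2, -2.6, -2.8]
opening: 0.033
finger_force: 60.8
```

{"name": "jog_arm", "arguments": {"steps": [[1,-1.4,0,-0.6,0,0.6,0],[1,-2.75,0,-1.2,0,1.15,0],[1,-2.75,0,-1.2,0,1.15,0],[1,-2.75,0,-1.2,0,1.15,0],[1,-2.75,0,-1.2,0,1.15,0]]}}

```text
time: 25.3
position: [0.455, -0.0702, 0.2346]
eef_rot: [0.092, 0.788, -0.596, 0.123]
ft_force: [8.4, -4.8, -5.4]
opening: 0.033
finger_force: 60.6
```

{"name": "jog_arm", "arguments": {"steps": [[1,-1.4,0,-0.6,0,0.6,0],[1,-2.75,0,-1.2,0,1.15,0],[1,-2.75,0,-1.2,0,1.15,0],[1,-2.75,0,-1.2,0,1.15,0],[1,-2.75,0,-1.2,0,1.15,0]]}}

```text
time: 25.92
position: [0.4542, -0.0674, 0.2349]
eef_rot: [0.098, 0.787, -0.595, 0.131]
ft_force: [9.5, -5.2, -5.7]
opening: 0.033
finger_force: 60.5
```

```bash
python3 lev.py .4614 -.0932 .2301 8.5 -4.2 -3.5 .4607 -.0904 .2309 7.5 -4.4 -5 .4599 -.0878 .2315 8.4 -6.9 -4.8 .4591 -.0848 .2322 8 -6.1 -5.4 .4582 -.0819 .2328 8.1 -4.2 -4.9 .4575 -.0789 .2334 8.2 -4.4 -4.5 .4566 -.076 .2339 7.7 -3.6 -5 .4558 -.073 .2343 7.2 -2.6 -2.8 .455 -.0702 .2346 8.4 -4.8 -5.4 .4542 -.0674 .2349 9.5 -5.2 -5.7
```

```text
a=0.5275 r=0.1497 F=7.03
a=0.5475 r=0.1497 F=7.29
a=0.5661 r=0.1496 F=9.76
a=0.5874 r=0.1497 F=8.97
a=0.6081 r=0.1496 F=7.03
a=0.6290 r=0.1497 F=7.10
a=0.6496 r=0.1497 F=6.20
a=0.6705 r=0.1497 F=4.75
a=0.6900 r=0.1497 F=7.41
a=0.7096 r=0.1497 F=8.02
a=0.7096 r=0.1496 F=8.05 tilt -18.85224384229833
```

{"name": "jog_arm", "arguments": {"steps": [[1,-1.4,0,-0.6,0,0.6,0],[1,-2.75,0,-1.2,0,1.15,0],[1,-2.75,0,-1.2,0,1.15,0],[1,-2.75,0,-1.2,0,1.15,0],[1,-2.75,0,-1.2,0,1.15,0]]}}

```text
time: 26.55
position: [0.4535, -0.0646, 0.2351]
eef_rot: [0.104, 0.785, -0.594, 0.139]
ft_force: [11.3, -6.8, -7.3]
opening: 0.0333
finger_force: 60.5
```

{"name": "jog_arm", "arguments": {"steps": [[1,-1.4,0,-0.6,0,0.6,0],[1,-2.75,0,-1.2,0,1.15,0],[1,-2.75,0,-1.2,0,1.15,0],[1,-2.75,0,-1.2,0,1.15,0],[1,-2.75,0,-1.2,0,1.15,0]]}}

```text
time: 27.18
position: [0.4526, -0.0617, 0.2352]
eef_rot: [0.11, 0.784, -0.593, 0.147]
ft_force: [11.6, -7.5, -6.6]
opening: 0.0336
finger_force: 60.8
```

{"name": "jog_arm", "arguments": {"steps": [[1,-1.4,0,-0.6,0,0.6,0],[1,-2.75,0,-1.2,0,1.15,0],[1,-2.75,0,-1.2,0,1.15,0],[1,-2.75,0,-1.2,0,1.15,0],[1,-2.75,0,-1.2,0,1.15,0]]}}

```text
time: 27.8
position: [0.4518, -0.0587, 0.2354]
eef_rot: [0.116, 0.783, -0.592, 0.155]
ft_force: [10.8, -5.9, -6.9]
opening: 0.0329
finger_force: 61.0
```

{"name": "jog_arm", "arguments": {"steps": [[1,-1.4,0,-0.6,0,0.6,0],[1,-2.75,0,-1.2,0,1.15,0],[1,-2.75,0,-1.2,0,1.15,0],[1,-2.75,0,-1.2,0,1.15,0],[1,-2.75,0,-1.2,0,1.15,0]]}}

```text
time: 28.42
position: [0.4509, -0.0557, 0.2354]
eef_rot: [0.122, 0.781, -0.591, 0.162]
ft_force: [10.1, -5.3, -6.6]
opening: 0.0336
finger_force: 61.0
```

{"name": "jog_arm", "arguments": {"steps": [[1,-1.4,0,-0.6,0,0.6,0],[1,-2.75,0,-1.2,0,1.15,0],[1,-2.75,0,-1.2,0,1.15,0],[1,-2.75,0,-1.2,0,1.15,0],[1,-2.75,0,-1.2,0,1.15,0]]}}

```text
time: 29.05
position: [0.4501, -0.0528, 0.2354]
eef_rot: [0.128, 0.779, -0.589, 0.17]
ft_force: [11.2, -4.6, -6.4]
opening: 0.0329
finger_force: 61.0
```

```bash
python3 lev.py; python3 -c "
from h import *
shot('scene','pics/s2.png');shot('top','pics/t2.png')
s=cv2.imread('pics/s2.png')[195:395,230:430];t=cv2.imread('pics/t2.png')[225:325,210:410]
cv2.imwrite('pics/c2.png',np.vstack([cv2.resize(s,(400,400)),cv2.resize(t,(400,200))]))"
```

```text
a=0.8110 r=0.1496 F=7.31 tilt -24.57476413435272
```

View pics/c2.png

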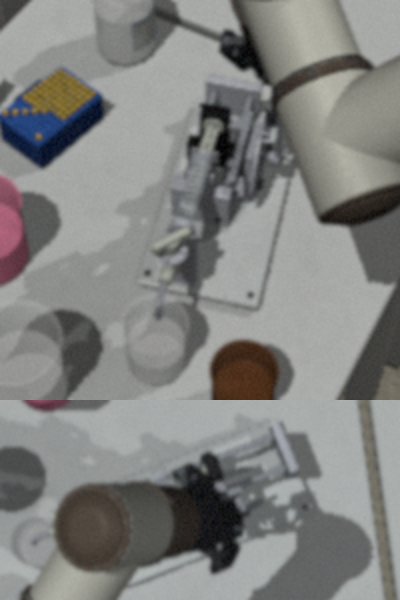

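The beaker is still standing in place, the stopcock bar is diagonal, and the gripper is holding the lever past the fourth peak. I'll make one more small advance into the notch.

{"name": "jog_arm", "arguments": {"steps": [[1,-1.4,0,-0.6,0,0.6,0],[1,-2.75,0,-1.2,0,1.15,0],[1,-2.75,0,-1.2,0,1.15,0],[1,-2.75,0,-1.2,0,1.15,0],[1,-2.75,0,-1.2,0,1.15,0]]}}

```text
time: 29.78
position: [0.4493, -0.0498, 0.2353]
eef_rot: [0.134, 0.778, -0.588, 0.178]
ft_force: [10.1, -4.5, -6.8]
opening: 0.0331
finger_force: 61.0
```

```bash
python3 lev.py .4535 -.0646 .2351 11.3 -6.8 -7.3 .4526 -.0617 .2352 11.6 -7.5 -6.6 .4518 -.0587 .2354 10.8 -5.9 -6.9 .4509 -.0557 .2354 10.1 -5.3 -6.6 .4501 -.0528 .2354 11.2 -4.6 -6.4
```

```text
a=0.7289 r=0.1497 F=10.05
a=0.7492 r=0.1496 F=10.63
a=0.7700 r=0.1497 F=8.76
a=0.7909 r=0.1496 F=7.85
a=0.8110 r=0.1497 F=7.34
a=0.8316 r=0.1496 F=6.83 tilt -25.715396994948204
```

The fourth peak came at about 0.75 rad. The lever is now held at 0.83, midway to the fifth click at about 0.92, and the push has sunk.

```bash
python3 -c "
from workcell import ctrl
print(ctrl.sign_off())"
```

```text
the job is handed in; nothing more can be done
None
```

The job is handed in: the stopcock is half open at about 45° and released, and the lever is still held at about 0.83 rad, just past the fourth click and short of the fifth (about 0.92 rad), with the beaker left under the spout.

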